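# Fetch the tea light from behind the cruets

### The job

The tea light stands at the back of the cruet stand behind the pepper mill, the jigger and the bitters bottle. First move those three onto the black rubber bar mat, then set the tea light in the middle of the round leather coaster, and finally put the mill, the jigger and the bottle each back on the very spot of the stand where it stood at the start. Everything stays upright, and the brass bottle stopper and the small speckled bowl are left alone.

Things in the scene. Friction and masses are not known exactly. Their poses are not given: they have to be found in the camera images.
- pepper_mill: wooden pepper mill standing upright on the cruet stand, 140 mm tall, body 58 mm across at most (up to 101 mm), round head 50 mm across from 102 to 129 mm above its foot with a small metal knob on top; about 0.18 kg; the head does not turn. Grip the head from above. Origin: centre of the underside; z up.
- jigger: brass double jigger (two cones mouth to mouth at a narrow waist) standing upright on the cruet stand, 91 mm tall, 44 mm across at the rims; for contact it is one solid without the waist; about 0.12 kg. Grip it near the top. Origin: centre of the underside; z up.
- bitters: small amber glass bitters bottle with pale label and black cap, standing upright on the cruet stand, 115 mm tall, body 42 mm across (straight up to 66 mm above its foot), then a shoulder narrowing to the 18 mm neck at 90 mm, cap 21 mm across from 99 to 115 mm; about 0.16 kg. Grip the cap from above, fingertips no lower than 90 mm over the foot. Origin: centre of the underside; z up.
- tea_light: tea light in a metal cup, 38 mm across, 15 mm tall, standing at the back of the cruet stand behind the other three; 14 g. Origin: centre of the underside; z up.
- cruet_stand: fixed oak board 150 (x) x 230 (y) mm, 12 mm thick; brass rail along its far edge (66 mm behind the centre, top 34 mm above the worktop); cork pads in its frame, x to the rail, y left (mm): tea light (30, 0), 44 across; (5.5, 52.6), (5.5, -52.6), (-28, 0), 64 across, for mill, jigger and bottle in an order that changes with each start. Origin: centre of the underside, on the worktop.
- bar_mat: fixed black ribbed rubber mat on the worktop between the sink and the cruet stand, 200 (x) x 96 (y) mm, 6 mm thick: the side area, empty at the start, with room for three things in a row along its x. Origin: centre of its underside. Note: a wall cabinet hangs over the far part of the worktop (beyond x = 0.6 m, from 0.46 m up); carry things low so that the wrist stays clear of it.
- coaster: fixed round brown leather coaster on the worktop left of the sink, 96 mm across, 8 mm thick. Origin: centre of its underside.
- bottle_stopper: brass bottle stopper with black rubber cone, 35 mm across, 51 mm tall, standing on the far right corner of the cruet stand; to be left alone. Origin: centre of the underside.
- pinch_bowl: small speckled pinch bowl, 70 mm across, 31 mm tall, empty, on the strip of worktop in front of the sink; to be left alone. Origin: centre of the underside.
There are look-alikes about, which are no part of the job. Leave any turquoise look-alike of the jigger alone.

How it is judged:
By the outcome, as a careful person would: the job done as asked, in the order asked, and still so for the second after the job is handed in, with the robot touching nothing.
It also fails if it takes over 118 s, if anything falls off the work surface, if the arm or the gripper's body presses on something with over 40 N, if the wrist force passes 120 N, or if a joint passes its speed limit or range.

### The arm

A 6-joint arm with a two-finger parallel gripper is mounted at the origin on a cart in front of the work surface, level with it; the furniture and walls round the work are solid. World frame = base frame: x ahead of the robot, y to its left, z up, the work surface at z = 0. Lengths are in m, angles in rad, forces in N, time in s.
With the tool pointing down it reaches from about 0.425 to 0.95 m from the base axis. Payload 14.7 kg.
Tool frame: the origin (TCP) lies midway between the tips of the shut fingers; the grasp point (between the pads) lies 19 mm behind it (manip.hold_point_z is the distance from the TCP to the grasp point, in m); z points along the fingers, y is the line along which they close (so a half turn about z gives the same grasp; the last joint's range is limited). The gripper opens to 85 mm and grips with 20 to 120 N. Pads are 22 mm wide; open, the fingers measure 114 mm over their backs; the gripper's body (76 mm by 85 mm) begins 54 mm behind the grasp point. The pads swing forward as they close: fully open they stand 13 mm farther back than shut.
Start: joints at [1.128, 0.48, 1.596, -0, 1.065, -0.047], TCP at [0.251, 0.6, 0.207] pointing down, gripper open.
Joint ranges: [-2.75, 2.75], [-0.82, 2.05], [0.23, 2.67], [-1.56, 4.7], [0.09, 2.69], [-2.92, 2.92]. Speed limits (rad/s): [1.89, 1.89, 2.39, 3.01, 3.01, 3.01].

### API

Orientations are given as a 3x3 rotation matrix whose columns are the frame's x, y, z axes.
In Python, from station import status, viewer, workorder, manip gives the robot as it stands. The module is installed in compiled form; this text tells all that it offers.
- The arm moves only by the tool play_rows, never from a script. Its arguments are lists of equal length, an entry for each row: "offset": the shift along the world's x, y, z normalised to -1 to 1, where 1 is 250 mm, a list of three; "rotation": the turn, a rotation vector about the world's x, y, z normalised to -1 to 1, where 1 is 360 degrees, a list of three; "fingers": the closure, from -1 (fully open) to 1 (shut). A call has 1 to 20 rows; each row is the pose to reach, as a shift and turn from the pose commanded when the call began, turning the shorter way round; what a row does not reach only later rows make up. A row lasts 1/10 s, in which the tool goes at most 50 mm and 8.59 degrees, less where a joint would pass 70% of its speed; a pose out of reach is approached as far as the arm can. A call with a number of a shift or a turn outside -1 to 1 is refused whole. A call with a gripper value outside its range is refused whole. The fingers move at their own pace and stop on an object; "squeeze" is the grip in N (left out, the last holds). Time passes only in rows, so rows that repeat a pose let the fingers close. It gives the time, the measured TCP pose, the force, the opening and the grip force at its end, in the units of the state.
- status.get_state(): the state, without advancing time (a new reading comes with each control period).
- viewer.get_image(name): name is "scene" or "top" or "wrist"; returns the picture (384x512x3 uint8, red, green, blue); there is no depth.
- viewer.camera_params(name): a dict with "K" (3x3 intrinsics, pixels), "eye" and "attitude" of the camera in the world; the wrist camera has in their place "hand_eye" (4x4, takes a point from camera to tool coordinates, whose origin is the TCP and whose axes are the flange's). Camera axes: x right, y up, looking along -z (the intrinsics and any distortion apply to the point x, -y, -z); pixel columns grow to the right and rows downward; lengths in m; the calibration is good to about 2 mm. The wrist camera is an equidistant fisheye: a pixel r from the principal point sees the ray r / f radians off the axis. A picture is of the moment at which its call begins: read the wrist's pose just before it. camera_params takes no time and is no camera call.
- workorder.hand_in(): hands the job in; it is judged then, once.
The state is a dict: "clock": time; "joint_positions": joint angles; "joint_vel": joint speeds; "joint_torque": joint torques, N m; "tcp_pos": TCP position; "eef_rot": TCP orientation; "force": force on the tool from outside, world axes, zero at the start; "wrist_torque": the same for the moment, N m; "opening": opening from 0.0 (shut) to 1.0 (fully open); "grasp_force": force on a finger pad.
Only numpy, scipy, OpenCV 4.12 (cv2) and the standard library are available. Lean on these libraries where they do the work, as an engineer would, in place of code of your own. Each camera call takes 0.05 s, during which the arm holds its last target. There are 200 camera calls.

## Working session

There is one attempt and no reset: what is moved stays moved. The work goes in short steps, Python scripts to look and compute and a tool call to move; the robot and the scene stay as the last step left them, time stands still between calls to the robot, and variables do not carry over. Pictures are saved under pics/ and viewed, at most 14 in all, crops included, and the job is handed in when it is done.

Besides the shell and the picture viewer there is one more tool, called after ">>>" as a command line: name --argument value ..., lists and objects as JSON in quotes. play_rows: Moves the arm, as the interface text tells. Its arguments: {"type":"object","properties":{"offset":{"type":"array","items":{"type":"array","items":{"type":"number","minimum":-1,"maximum":1}}},"rotation":{"type":"array","items":{"type":"array","items":{"type":"number","minimum":-1,"maximum":1}}},"fingers":{"type":"array","items":{"type":"number"}},"squeeze":{"type":"number"}},"required":["offset","rotation","fingers"]}

```bash
mkdir -p pics; cat > h.py <<'E'
import numpy as np, cv2
from station import status, viewer, workorder, manip
def grab(n,f=None):
    s=status.get_state(); im=np.array(viewer.get_image(n))
    if f: cv2.imwrite('pics/'+f,im[:,:,::-1])
    return s,im
def ray(n,u,v):
    p=viewer.camera_params(n);K=np.array(p['K']);R=np.array(p['attitude'])
    d=np.array([(u-K[0,2])/K[0,0],-(v-K[1,2])/K[1,1],-1]);return np.array(p['eye']),R@d
def onz(n,u,v,z):
    e,d=ray(n,u,v);return e+d*(z-e[2])/d[2]
def proj(n,P):
    p=viewer.camera_params(n);K=np.array(p['K']);R=np.array(p['attitude'])
    c=R.T@(np.array(P)-np.array(p['eye']));return K[0,0]*c[0]/-c[2]+K[0,2],K[1,1]*c[1]/c[2]+K[1,2]
E
python3 - <<'E'
from h import *
s,a=grab('scene','scene.png');_,b=grab('top','top.png')
for n in('scene','top','wrist'):print(n,viewer.camera_params(n))
print({k:s[k] for k in('clock','tcp_pos','eef_rot','opening')},manip.hold_point_z)
E
```

```text
scene {'K': array([[487.30933694,   0.        , 256.53978404],
       [  0.        , 487.30933694, 184.00757714],
       [  0.        ,   0.        ,   1.        ]]), 'eye': array([-0.15735576, -1.21394996,  0.93938947]), 'attitude': array([[ 0.88038023,  0.25913837, -0.39721273],
       [-0.47400128,  0.50887808, -0.71858603],
       [ 0.01591964,  0.82090828,  0.57083812]])}
top {'K': array([[433.93995115,   0.        , 254.92421746],
       [  0.        , 433.93995115, 193.31330442],
       [  0.        ,   0.        ,   1.        ]]), 'eye': array([ 0.28418112, -0.07204373,  1.42223209]), 'attitude': array([[ 0.02434979,  0.98922587, -0.1443581 ],
       [-0.9992884 ,  0.02824543,  0.02499791],
       [ 0.02880604,  0.14364668,  0.98920971]])}
wrist {'K': array([[297.31863964,   0.        , 256.6290941 ],
       [  0.        , 297.31863964, 195.06754992],
       [  0.        ,   0.        ,   1.        ]]), 'hand_eye': array([[-1.40179244e-04,  9.62851811e-01,  2.70030313e-01,
         6.85604525e-02],
       [ 9.99999896e-01,  1.79762449e-05,  4.55025838e-04,
        -8.72840601e-04],
       [ 4.33268321e-04,  2.70030349e-01, -9.62851714e-01,
        -1.67086014e-01],
       [ 0.00000000e+00,  0.00000000e+00,  0.00000000e+00,
         1.00000000e+00]])}
{'clock': 0.0, 'tcp_pos': array([0.25036063, 0.59937035, 0.20617429]), 'eef_rot': array([[-9.22693396e-01,  3.85534200e-01, -5.26912301e-04],
       [ 3.85534555e-01,  9.22692757e-01, -1.08752959e-03],
       [ 6.68983138e-05, -1.20659927e-03, -9.99999270e-01]]), 'opening': 1.000000071871381} 0.0187
```

View pics/scene.png

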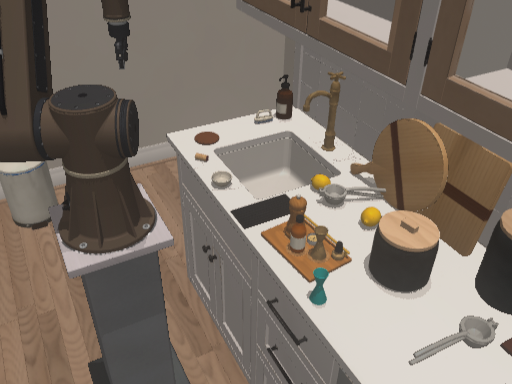

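View pics/top.png

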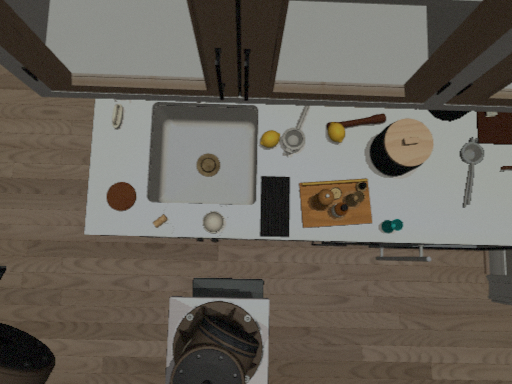

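The scene view shows the stand at about (305,245) with the mill at (297,213), the bottle at (298,235), the jigger at (319,243) and the stopper at (339,250). The mat is at (265,210), the coaster at (207,138) and a turquoise jigger look-alike at (319,287). In the top view the stand is at (335,203), the mat at (275,206) and the coaster at (121,196). Next I'll enlarge the stand in both views and fit outlines.

```bash
python3 - <<'E'
from h import *
a=cv2.imread('pics/top.png');b=cv2.imread('pics/scene.png')
A=cv2.resize(a[165:240,255:385],None,fx=6,fy=6,interpolation=cv2.INTER_CUBIC)[:, :780]
B=cv2.resize(b[185:280,225:355],None,fx=6,fy=6,interpolation=cv2.INTER_CUBIC)
cv2.imwrite('pics/c1.png',A);cv2.imwrite('pics/c2.png',B)
hsv=cv2.cvtColor(a,cv2.COLOR_BGR2HSV)
def big(m,box):
    x0,y0,x1,y1=box;k=np.zeros_like(m);k[y0:y1,x0:x1]=m[y0:y1,x0:x1]
    c=max(cv2.findContours(k,0,2)[0],key=cv2.contourArea);return c
mat=big(cv2.inRange(hsv,(0,0,0),(180,255,60)),(255,170,296,242))
st=big(cv2.inRange(hsv,(5,110,60),(25,255,255)),(294,170,378,232))
co=big(cv2.inRange(hsv,(0,90,40),(20,255,180)),(100,175,142,218))
for n,c,z in(('mat',mat,.006),('stand',st,.012),('coaster',co,.008)):
    r=cv2.minAreaRect(c);P=np.array([onz('top',u,v,z)[:2] for u,v in cv2.boxPoints(r)])
    print(n,np.round(r[0],1),np.round(r[1],1),r[2],P.mean(0).round(4),P.round(4).tolist())
E
```

```text
mat [274.5 205.5] [27. 59.] 0.0 [ 0.4532 -0.1733] [[0.3543, -0.131], [0.5495, -0.1266], [0.5522, -0.2164], [0.3566, -0.219]]
stand [335.1 202.5] [44.5 69.4] 86.05481719970703 [ 0.4675 -0.3727] [[0.5296, -0.2523], [0.5525, -0.4833], [0.4048, -0.4914], [0.3831, -0.2637]]
coaster [121.  195.5] [27. 28.] 90.0 [0.4711 0.329 ] [[0.5142, 0.3775], [0.5168, 0.2866], [0.4279, 0.2809], [0.4254, 0.371]]
```

View pics/c1.png

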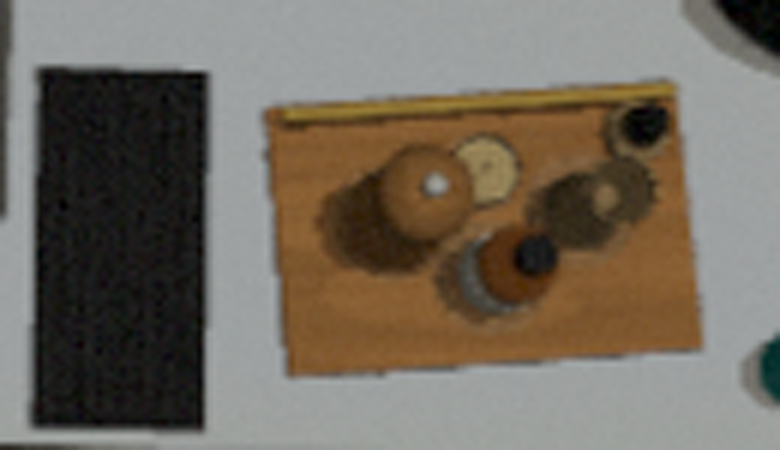

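View pics/c2.png

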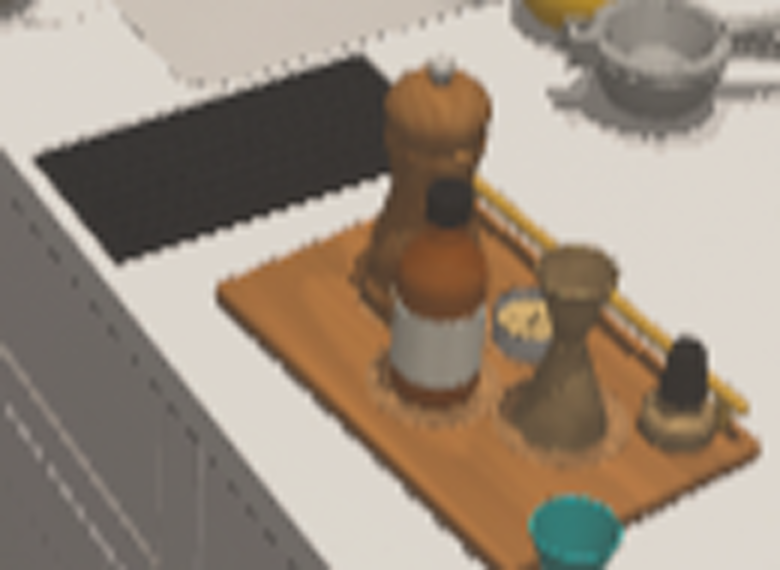

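In the top crop the mill (420,195) is on the left pad, the bottle (520,265) on the front pad and the jigger (600,205) on the right pad. The tea light is at (488,170) and the stopper at (640,125). The scene crop agrees. The jigger candidates are the brass one on the stand at scene (319,243) and the turquoise one at (319,287); the brass one is meant, because the turquoise one is off the stand and to be left alone.

```bash
python3 - <<'E'
from h import *
def tri(p,q):
    (e1,d1),(e2,d2)=ray('top',*p),ray('scene',*q);d1/=np.linalg.norm(d1);d2/=np.linalg.norm(d2)
    t=np.linalg.lstsq(np.c_[d1,-d2],e2-e1,rcond=None)[0];a,b=e1+t[0]*d1,e2+t[1]*d2
    return ((a+b)/2).round(4),np.linalg.norm(a-b).round(4)
D={'knob':((327.7,195.7),(298.5,196.3),.152),'jig':((360,196.3),(321.3,229.7),.103),'cap':((344.3,207.2),(299.8,216.2),.127)}
for k,(p,q,z) in D.items():print(k,tri(p,q),onz('top',*p,z).round(4),onz('scene',*q,z).round(4))
print('tea',onz('top',255+488/6,165+170/6,.027).round(4))
print('tea s',onz('scene',225+524/6,185+320/6,.027).round(4))
# stand corners in scene (top face)
for u,v in((218,285),(760,440)):print(onz('scene',225+u/6,185+v/6,.012).round(4))
print('faucet base',onz('scene',329,150,0).round(3))
c,s=np.cos(.095),np.sin(.095);R=np.array([[c,-s],[s,c]])
for p in((30,0),(5.5,52.6),(5.5,-52.6),(-28,0)):print(p,(R@np.array(p)/1e3+[.468,-.3715]).round(4))
E
```

```text
knob (array([ 0.4691, -0.3214,  0.1472]), np.float64(0.0004)) [ 0.4686 -0.3206  0.152 ] [ 0.465  -0.3268  0.152 ]
jig (array([ 0.4757, -0.4294,  0.1059]), np.float64(0.0012)) [ 0.4766 -0.4305  0.103 ] [ 0.4772 -0.4265  0.103 ]
cap (array([ 0.4391, -0.3762,  0.1268]), np.float64(0.0012)) [ 0.4385 -0.3759  0.127 ] [ 0.4396 -0.3765  0.127 ]
tea [ 0.4953 -0.3734  0.027 ]
tea s [ 0.4906 -0.3747  0.027 ]
[ 0.383 -0.271  0.012]
[ 0.5514 -0.4799  0.012 ]
faucet base [0.846 0.042 0.   ]
(30, 0) [ 0.4979 -0.3687]
(5.5, 52.6) [ 0.4685 -0.3186]
(5.5, -52.6) [ 0.4785 -0.4233]
(-28, 0) [ 0.4401 -0.3742]
```

>>> play_rows --offset '[[0.6, -1, 0.2], [0.6, -1, 0.2], [0.6, -1, 0.2], [0.6, -1, 0.2], [0.6, -1, 0.2], [0.6, -1, 0.2], [0.6, -1, 0.2]]' --rotation '[[0, 0, 0.0765], [0, 0, 0.0765], [0, 0, 0.0765], [0, 0, 0.0765], [0, 0, 0.0765], [0, 0, 0.0765], [0, 0, 0.0765]]' --fingers '[-1, -1, -1, -1, -1, -1, -1]' --squeeze 30

```text
clock: 0.8
tcp_pos: [0.4031, 0.3458, 0.2577]
eef_rot: [[-0.997, -0.081, 0.001], [-0.081, 0.997, -0.0], [-0.001, -0.001, -1.0]]
force: [-1.2, -0.2, 0.2]
opening: 0.998
grasp_force: 0.0
```

>>> play_rows --offset '[[0.1, -1, 0], [0.1, -1, 0], [0.1, -1, 0], [0.1, -1, 0], [0.1, -1, 0], [0.1, -1, 0]]' --rotation '[[0, 0, 0], [0, 0, 0], [0, 0, 0], [0, 0, 0], [0, 0, 0], [0, 0, 0]]' --fingers '[-1, -1, -1, -1, -1, -1]'

```text
clock: 1.4
tcp_pos: [0.4256, 0.0951, 0.2567]
eef_rot: [[-0.997, -0.08, -0.0], [-0.08, 0.997, -0.001], [0.0, -0.001, -1.0]]
force: [0.3, -0.4, -0.8]
opening: 0.998
grasp_force: 0.0
```

>>> play_rows --offset '[[0.1, -1, 0], [0.1, -1, 0], [0.1, -1, 0], [0.1, -1, 0], [0.1, -1, 0], [0.1, -1, 0]]' --rotation '[[0, 0, 0], [0, 0, 0], [0, 0, 0], [0, 0, 0], [0, 0, 0], [0, 0, 0]]' --fingers '[-1, -1, -1, -1, -1, -1]'

```text
clock: 2.0
tcp_pos: [0.4513, -0.1548, 0.2566]
eef_rot: [[-0.997, -0.081, 0.001], [-0.081, 0.997, -0.001], [-0.0, -0.001, -1.0]]
force: [0.9, 1.4, -0.3]
opening: 0.997
grasp_force: 0.0
```

>>> play_rows --offset '[[0.1, -0.7, 0], [0.1, -0.7, 0], [0.1, -0.7, 0], [0.1, -0.7, 0], [0.1, -0.7, 0], [0.1, -0.7, 0]]' --rotation '[[0, 0, 0], [0, 0, 0], [0, 0, 0], [0, 0, 0], [0, 0, 0], [0, 0, 0]]' --fingers '[-1, -1, -1, -1, -1, -1]'

```text
clock: 2.6
tcp_pos: [0.4757, -0.3245, 0.2561]
eef_rot: [[-0.996, -0.084, -0.001], [-0.084, 0.996, 0.001], [0.001, 0.001, -1.0]]
force: [-0.4, 0.5, 0.1]
opening: 0.998
grasp_force: 0.0
```

```bash
cat >> h.py <<'E'
def wray(s,u,v):
    p=viewer.camera_params('wrist');K=np.array(p['K']);H=np.array(p['hand_eye']);R=np.array(s['eef_rot'])
    x,y=(u-K[0,2]),(v-K[1,2]);r=np.hypot(x,y);t=r/K[0,0]
    d=np.array([np.sin(t)*x/r,-np.sin(t)*y/r,-np.cos(t)])
    return R@H[:3,3]+s['tcp_pos'],R@H[:3,:3]@d
def wz(s,u,v,z):
    e,d=wray(s,u,v);return e+d*(z-e[2])/d[2]
E
python3 - <<'E'
from h import *
import pickle
s,a=grab('wrist','w1.png');pickle.dump(s,open('w1.pkl','wb'))
cv2.imwrite('pics/w1b.png',cv2.resize(a[:,:,::-1],(800,600)));print(s['tcp_pos'],s['eef_rot'],s['joint_positions'],s['clock'])
E
```

```text
[ 0.47567021 -0.32451414  0.25613962] [[-9.96447780e-01 -8.42079675e-02 -9.16239442e-04]
 [-8.42089821e-02  9.96447473e-01  1.13164048e-03]
 [ 8.17691333e-04  1.20477623e-03 -9.99998940e-01]] [-6.51578431e-01  3.29789161e-01  1.70971315e+00  3.85478743e-04
  1.10350517e+00 -2.30685701e+00] 2.6
```

View pics/w1b.png

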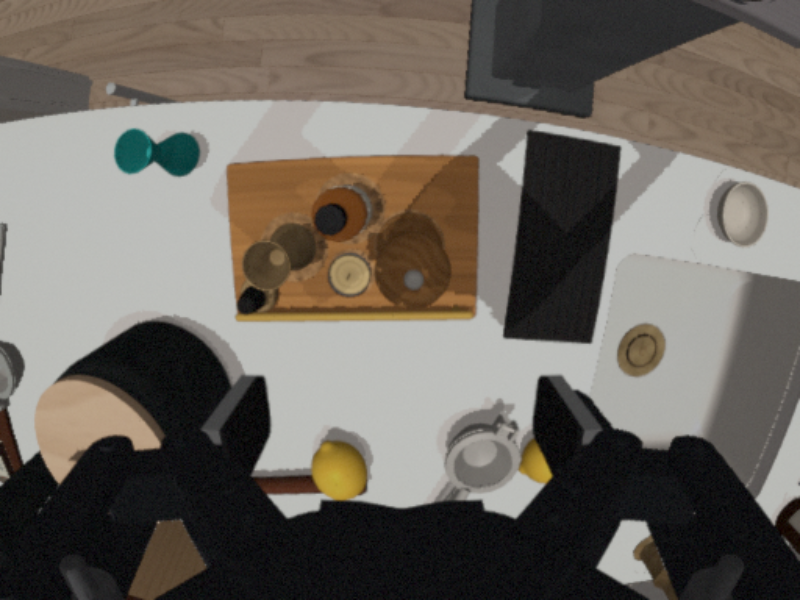

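The wrist picture (scaled 1.56×) shows the mill knob at (413,280), the cap at (330,219), the jigger rim at (267,265), the tea light at (350,274), the front edge of the stand from (228,165) to (477,157) and the mat from (529,132) to (591,342).

```bash
python3 - <<'E'
from h import *
import pickle
s=pickle.load(open('w1.pkl','rb'))
for n,u,v,z in(('knob',413,280,.15),('cap',330,219,.127),('jig',267,265,.103),('tea',350,274,.027),('fr',228,165,.012),('fl',477,157,.012),('railR',237,317,.034),('railL',474,314,.034),('m',529,132,.006),('m',620,147,.006),('m',591,342,.006),('m',505,337,.006)):
    print(n,wz(s,u/1.5625,v/1.5625,z).round(4))
E
```

```text
knob [ 0.4672 -0.3187  0.15  ]
cap [ 0.4365 -0.3742  0.127 ]
jig [ 0.4748 -0.4221  0.103 ]
tea [ 0.4933 -0.3684  0.027 ]
fr [ 0.4028 -0.4898  0.012 ]
fl [ 0.3816 -0.266   0.012 ]
railR [ 0.5397 -0.4703  0.034 ]
railL [ 0.5185 -0.2569  0.034 ]
m [ 0.3519 -0.2194  0.006 ]
m [ 0.3504 -0.1264  0.006 ]
m [ 0.5462 -0.1256  0.006 ]
m [ 0.5471 -0.2179  0.006 ]
```

>>> play_rows --offset '[[-0.037, 0.02, -0.1], [-0.037, 0.02, -0.3], [-0.037, 0.02, -0.45], [-0.037, 0.02, -0.55], [-0.037, 0.02, -0.588], [-0.037, 0.02, -0.588], [-0.037, 0.02, -0.588], [-0.037, 0.02, -0.588], [-0.037, 0.02, -0.588], [-0.037, 0.02, -0.588], [-0.037, 0.02, -0.588], [-0.037, 0.02, -0.588]]' --rotation '[[0, 0, 0], [0, 0, 0], [0, 0, 0], [0, 0, 0], [0, 0, 0], [0, 0, 0], [0, 0, 0], [0, 0, 0], [0, 0, 0], [0, 0, 0], [0, 0, 0], [0, 0, 0]]' --fingers '[-1, -1, -1, -1, -1, -1, 1, 1, 1, 1, 1, 1]' --squeeze 35

```text
clock: 3.85
tcp_pos: [0.4674, -0.3209, 0.1117]
eef_rot: [[-0.996, -0.084, 0.003], [-0.084, 0.996, -0.002], [-0.002, -0.002, -1.0]]
force: [-0.2, 3.5, 21.6]
opening: 0.336
grasp_force: 30.7
```

```bash
cat >> h.py <<'E'
def duo(f,box):
    s,a=grab('wrist');_,b=grab('scene');x0,y0,x1,y1=box
    A=cv2.resize(a[60:384,100:412],(400,415));B=cv2.resize(b[y0:y1,x0:x1],(400,415),interpolation=cv2.INTER_CUBIC)
    cv2.imwrite('pics/'+f,np.hstack([A,B])[:,:,::-1]);return s
E
python3 - <<'E'
from h import *
s=duo('d1.png',(235,150,345,264));print(s['opening'],s['grasp_force'],s['force'],s['tcp_pos'])
E
```

```text
0.3355203212361305 30.726360348053277 [-0.23326903  3.53553335 21.59563896] [ 0.46742332 -0.32088405  0.11167096]
```

View pics/d1.png

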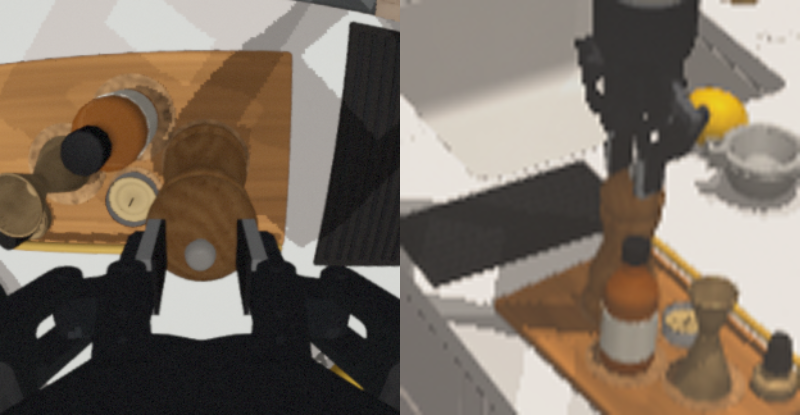

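The pads seem to sit high on the domed head (upward force 22 N, knob centred at (200,255)), so I'll open, go 9 mm lower and grip again.

>>> play_rows --offset '[[0, 0, 0], [0, 0, 0], [0, 0, -0.02], [0, 0, -0.036], [0, 0, -0.036], [0, 0, -0.036], [0, 0, -0.036], [0, 0, -0.036], [0, 0, -0.036], [0, 0, -0.036]]' --rotation '[[0, 0, 0], [0, 0, 0], [0, 0, 0], [0, 0, 0], [0, 0, 0], [0, 0, 0], [0, 0, 0], [0, 0, 0], [0, 0, 0], [0, 0, 0]]' --fingers '[-1, -1, -1, -1, -1, 1, 1, 1, 1, 1]'

```text
clock: 4.95
tcp_pos: [0.4665, -0.3202, 0.1012]
eef_rot: [[-0.996, -0.085, 0.0], [-0.085, 0.996, -0.0], [-0.0, -0.0, -1.0]]
force: [-0.6, 1.4, 6.4]
opening: 0.512
grasp_force: 33.2
```

>>> play_rows --offset '[[0, 0, 0.04], [0, 0, 0.12], [0, 0, 0.24], [0.05, 0.15, 0.24], [0.1, 0.3, 0.24], [0.15, 0.45, 0.24], [0.19, 0.55, 0.24], [0.19, 0.59, 0.24], [0.19, 0.59, 0.16], [0.19, 0.59, 0.08], [0.19, 0.59, 0.02], [0.19, 0.59, -0.005], [0.19, 0.59, -0.018], [0.19, 0.59, -0.022], [0.19, 0.59, -0.022]]' --rotation '[[0, 0, 0], [0, 0, 0], [0, 0, 0], [0, 0, 0], [0, 0, 0], [0, 0, 0], [0, 0, 0], [0, 0, 0], [0, 0, 0], [0, 0, 0], [0, 0, 0], [0, 0, 0], [0, 0, 0], [0, 0, 0], [0, 0, 0]]' --fingers '[1, 1, 1, 1, 1, 1, 1, 1, 1, 1, 1, 1, 1, 1, 1]'

```text
clock: 6.45
tcp_pos: [0.5142, -0.1731, 0.0959]
eef_rot: [[-0.996, -0.085, 0.001], [-0.085, 0.996, -0.0], [-0.001, -0.0, -1.0]]
force: [-0.3, 0.0, -1.9]
opening: 0.511
grasp_force: 33.6
```

>>> play_rows --offset '[[0, 0, -0.004], [0, 0, -0.006], [0, 0, -0.006]]' --rotation '[[0, 0, 0], [0, 0, 0], [0, 0, 0]]' --fingers '[1, 1, 1]'

```text
clock: 6.75
tcp_pos: [0.5152, -0.1731, 0.0955]
eef_rot: [[-0.996, -0.085, 0.003], [-0.085, 0.996, -0.001], [-0.003, -0.001, -1.0]]
force: [-2.3, 2.4, 18.7]
opening: 0.505
grasp_force: 39.0
```

>>> play_rows --offset '[[0, 0, 0], [0, 0, 0], [0, 0, 0], [0, 0, 0.16], [0, 0, 0.32], [-0.02, -0.05, 0.42], [-0.08, -0.2, 0.42], [-0.15, -0.4, 0.42], [-0.23, -0.6, 0.42], [-0.304, -0.78, 0.42], [-0.304, -0.809, 0.42], [-0.304, -0.809, 0.35], [-0.304, -0.809, 0.22], [-0.304, -0.809, 0.12], [-0.304, -0.809, 0.06], [-0.304, -0.809, 0.042], [-0.304, -0.809, 0.042]]' --rotation '[[0, 0, 0], [0, 0, 0], [0, 0, 0], [0, 0, 0], [0, 0, 0], [0, 0, 0], [0, 0, 0], [0, 0, 0], [0, 0, 0], [0, 0, 0], [0, 0, 0], [0, 0, 0], [0, 0, 0], [0, 0, 0], [0, 0, 0], [0, 0, 0], [0, 0, 0]]' --fingers '[-1, -1, -1, -1, -1, -1, -0.5, -0.4, -0.3, -0.3, -0.3, -0.3, -0.3, -0.3, -0.3, -0.3, -0.3]'

```text
clock: 8.45
tcp_pos: [0.4378, -0.3746, 0.1039]
eef_rot: [[-0.996, -0.085, -0.001], [-0.085, 0.996, 0.001], [0.001, 0.001, -1.0]]
force: [-0.3, -0.2, 0.5]
opening: 0.655
grasp_force: 0.0
```

```bash
python3 - <<'E'
from h import *
s=duo('d2.png',(235,150,345,264));print(s['opening'],s['grasp_force'],s['force'],s['tcp_pos'])
E
```

```text
0.6553648665873498 0.0 [-0.26313744 -0.24562136  0.53111675] [ 0.43775327 -0.37458289  0.10392785]
```

View pics/d2.png

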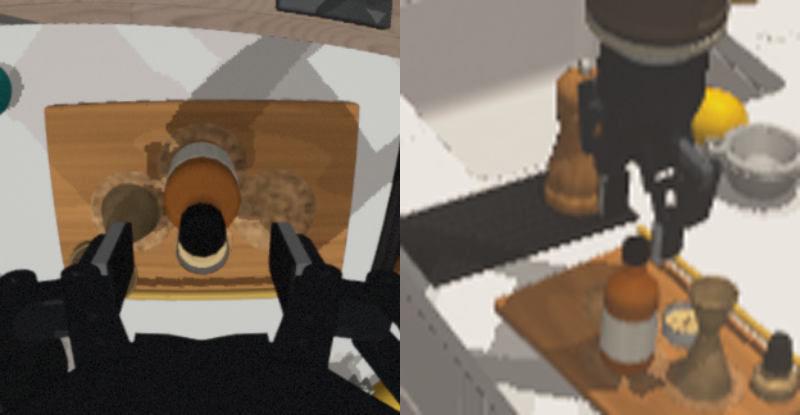

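The mill stands upright on the mat and the fingers straddle the cap, which is centred at (201,228). Closing.

>>> play_rows --offset '[[0, 0, 0.004], [0, 0, 0.004], [0, 0, 0.004], [0, 0, 0.004], [0, 0, 0.004], [0, 0, 0.004]]' --rotation '[[0, 0, 0], [0, 0, 0], [0, 0, 0], [0, 0, 0], [0, 0, 0], [0, 0, 0]]' --fingers '[1, 1, 1, 1, 1, 1]' --squeeze 35

```text
clock: 9.15
tcp_pos: [0.4378, -0.375, 0.1053]
eef_rot: [[-0.996, -0.085, 0.0], [-0.085, 0.996, -0.0], [-0.0, -0.0, -1.0]]
force: [-0.8, 0.1, 0.7]
opening: 0.001
grasp_force: 0.0
```

```bash
python3 - <<'E'
from h import *
s=status.get_state();print(s['opening'],s['grasp_force'],s['force'],s['tcp_pos'])
print(wz(s,314.5,220,.012))
E
```

```text
0.0005924980006373104 0.0 [-0.77532991  0.11839505  0.69794934] [ 0.43783275 -0.37500352  0.10529706]
[ 0.46166789 -0.31886159  0.012     ]
```

The fingers shut without meeting the cap, so I'll look again.

```bash
python3 - <<'E'
from h import *
s,a=grab('wrist');_,b=grab('scene')
A=cv2.resize(a[170:330,180:335],(465,480),interpolation=cv2.INTER_CUBIC);B=cv2.resize(b[190:260,270:318],(329,480),interpolation=cv2.INTER_CUBIC)
cv2.imwrite('pics/d3.png',np.hstack([A,B])[:,:,::-1])
def pw(P):
    p=viewer.camera_params('wrist');K=np.array(p['K']);H=np.array(p['hand_eye'])
    c=np.linalg.inv(H)@np.r_[P,1];d=np.array([c[0],-c[1],-c[2]]);t=np.arctan2(np.hypot(d[0],d[1]),d[2]);r=K[0,0]*t;q=d[:2]/np.hypot(*d[:2])*r
    return ((K[0,2]+q[0]-180)*3,(K[1,2]+q[1]-170)*3)
for z in(0,-.0187,-.022):print(z,pw([0,0,z]))
E
```

```text
0 (np.float64(233.58003951582157), np.float64(180.54472989231655))
-0.0187 (np.float64(233.90613249919488), np.float64(219.43332552944025))
-0.022 (np.float64(233.9704413160278), np.float64(227.15319637123784))
```

View pics/d3.png

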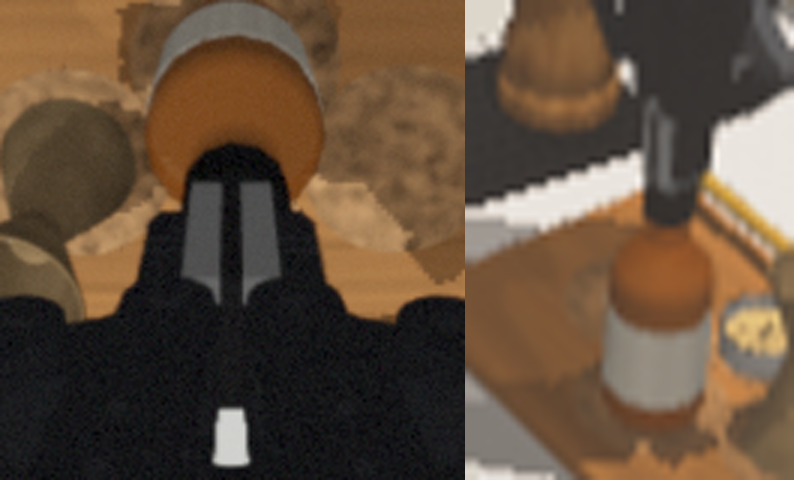

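The wrist crop shows the pads' ends at row 182 lying over the cap's top edge. The scene crop shows the whole cap below the fingers, at (668,205). So the real tips are about 22 mm above the nominal TCP. I'll open, go 16 mm lower and close again.

>>> play_rows --offset '[[0, 0, 0], [0, 0, 0], [0, 0, 0], [0, 0, -0.03], [0, 0, -0.064], [0, 0, -0.064], [0, 0, -0.064], [0, 0, -0.064], [0, 0, -0.064], [0, 0, -0.064], [0, 0, -0.064], [0, 0, -0.064]]' --rotation '[[0, 0, 0], [0, 0, 0], [0, 0, 0], [0, 0, 0], [0, 0, 0], [0, 0, 0], [0, 0, 0], [0, 0, 0], [0, 0, 0], [0, 0, 0], [0, 0, 0], [0, 0, 0]]' --fingers '[-0.3, -0.3, -0.3, -0.3, -0.3, -0.3, 1, 1, 1, 1, 1, 1]'

```text
clock: 10.45
tcp_pos: [0.438, -0.3751, 0.0895]
eef_rot: [[-0.996, -0.085, 0.0], [-0.085, 0.996, -0.0], [-0.0, -0.0, -1.0]]
force: [-0.1, 0.8, 3.8]
opening: 0.225
grasp_force: 34.4
```

>>> play_rows --offset '[[0, 0, 0.04], [0, 0, 0.12], [0, 0, 0.24], [0.02, 0.15, 0.24], [0.04, 0.33, 0.24], [0.06, 0.5, 0.24], [0.084, 0.68, 0.24], [0.084, 0.78, 0.24], [0.084, 0.81, 0.24], [0.084, 0.81, 0.16], [0.084, 0.81, 0.08], [0.084, 0.81, 0.02], [0.084, 0.81, -0.005], [0.084, 0.81, -0.018], [0.084, 0.81, -0.022], [0.084, 0.81, -0.024]]' --rotation '[[0, 0, 0], [0, 0, 0], [0, 0, 0], [0, 0, 0], [0, 0, 0], [0, 0, 0], [0, 0, 0], [0, 0, 0], [0, 0, 0], [0, 0, 0], [0, 0, 0], [0, 0, 0], [0, 0, 0], [0, 0, 0], [0, 0, 0], [0, 0, 0]]' --fingers '[1, 1, 1, 1, 1, 1, 1, 1, 1, 1, 1, 1, 1, 1, 1, 1]'

```text
clock: 12.05
tcp_pos: [0.4592, -0.1728, 0.0838]
eef_rot: [[-0.996, -0.085, 0.001], [-0.085, 0.996, -0.0], [-0.001, -0.0, -1.0]]
force: [-0.3, -0.6, -1.6]
opening: 0.224
grasp_force: 34.5
```

>>> play_rows --offset '[[0, 0, -0.002], [0, 0, -0.002], [0, 0, -0.002], [0, 0, -0.002], [0, 0, 0.1], [0, 0, 0.25], [0, 0, 0.4], [0.02, -0.2, 0.4], [0.04, -0.4, 0.4], [0.05, -0.6, 0.4], [0.06, -0.8, 0.4], [0.06, -0.9, 0.4], [0.06, -0.9, 0.4], [0.06, -0.9, 0.4]]' --rotation '[[0, 0, 0], [0, 0, 0], [0, 0, 0], [0, 0, 0], [0, 0, 0], [0, 0, 0], [0, 0, 0], [0, 0, 0], [0, 0, 0], [0, 0, 0], [0, 0, 0], [0, 0, 0], [0, 0, 0], [0, 0, 0]]' --fingers '[0.4, 0, -0.3, -0.3, -0.3, -0.5, -1, -1, -1, -1, -1, -1, -1, -1]'

```text
clock: 13.45
tcp_pos: [0.4734, -0.3975, 0.1829]
eef_rot: [[-0.997, -0.084, -0.001], [-0.084, 0.996, 0.001], [0.001, 0.001, -1.0]]
force: [-0.1, 1.1, -0.5]
opening: 0.997
grasp_force: 0.0
```

```bash
python3 - <<'E'
from h import *
import pickle
s,a=grab('wrist','w2.png');pickle.dump(s,open('w2.pkl','wb'))
cv2.imwrite('pics/w2b.png',cv2.resize(a[60:310,100:400,::-1],(720,600),interpolation=cv2.INTER_CUBIC));print(s['tcp_pos'],s['clock'])
E
```

```text
[ 0.47335424 -0.39748073  0.18288412] 13.45
```

View pics/w2b.png

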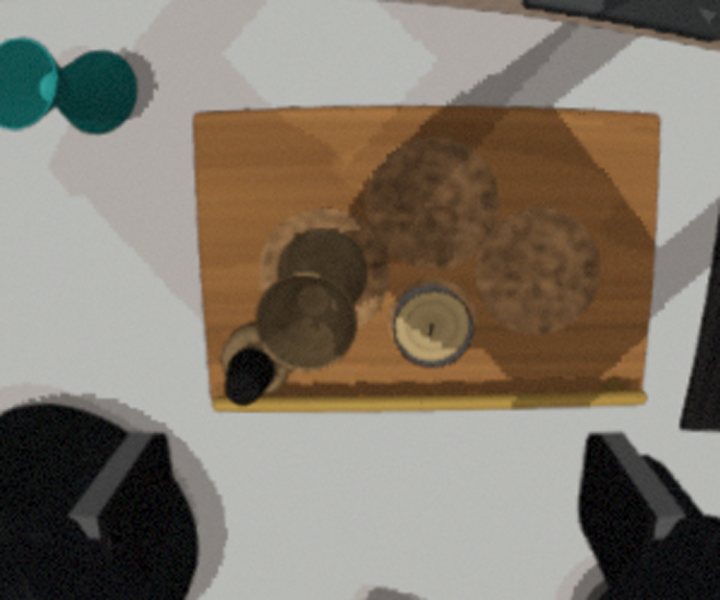

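The crop shows the empty mill pad at (537,270), the bottle pad at (428,203), the tea light at (432,326), the jigger rim at (306,320), and the front corners at (194,113) and (660,116). The stopper at (247,375) is undisturbed.

```bash
python3 - <<'E'
from h import *
import pickle
s=pickle.load(open('w2.pkl','rb'))
for b in(0,.01,.02):
  s2=dict(s);s2['tcp_pos']=s['tcp_pos']+np.array([0,0,b]);print('bias',b);Q={}
  for n,u,v,z in(('mill',537,270,.012),('bottle',428,203,.012),('jig',306,320,.103),('jigpad',324,272,.012),('tea',432,326,.027),('fr',194,113,.012),('fl',660,116,.012)):
    Q[n]=wz(s2,100+u/2.4,60+v/2.4,z)[:2];print(n,Q[n].round(4),end=' ')
  print('\n',np.linalg.norm(Q['fr']-Q['fl']).round(4),np.linalg.norm(Q['mill']-Q['bottle']).round(4),np.linalg.norm(Q['mill']-Q['jigpad']).round(4))
E
```

```text
bias 0
mill [ 0.4649 -0.3196] bottle [ 0.4374 -0.3764] jig [ 0.4742 -0.4234] jigpad [ 0.475  -0.4233] tea [ 0.4935 -0.37  ] fr [ 0.402  -0.4912] fl [ 0.3813 -0.2656] 
 0.2266 0.0631 0.1042
bias 0.01
mill [ 0.4667 -0.3171] bottle [ 0.4384 -0.3756] jig [ 0.477  -0.4242] jigpad [ 0.4771 -0.4238] tea [ 0.4963 -0.3689] fr [ 0.402  -0.4938] fl [ 0.3806 -0.2615] 
 0.2333 0.065 0.1073
bias 0.02
mill [ 0.4684 -0.3146] bottle [ 0.4393 -0.3748] jig [ 0.4798 -0.425 ] jigpad [ 0.4791 -0.4244] tea [ 0.499  -0.3679] fr [ 0.4019 -0.4964] fl [ 0.3799 -0.2574] 
 0.24 0.0669 0.1103
```

>>> play_rows --offset '[[0.009, -0.105, 0], [0.009, -0.105, -0.15], [0.009, -0.105, -0.3], [0.009, -0.105, -0.42], [0.009, -0.105, -0.49], [0.009, -0.105, -0.508], [0.009, -0.105, -0.508], [0.009, -0.105, -0.508], [0.009, -0.105, -0.508], [0.009, -0.105, -0.508], [0.009, -0.105, -0.508], [0.009, -0.105, -0.508]]' --rotation '[[0, 0, 0], [0, 0, 0], [0, 0, 0], [0, 0, 0], [0, 0, 0], [0, 0, 0], [0, 0, 0], [0, 0, 0], [0, 0, 0], [0, 0, 0], [0, 0, 0], [0, 0, 0]]' --fingers '[-1, -1, -1, -1, -1, -1, -1, 1, 1, 1, 1, 1]'

```text
clock: 14.7
tcp_pos: [0.4765, -0.4241, 0.0574]
eef_rot: [[-0.996, -0.085, 0.001], [-0.085, 0.996, -0.001], [-0.001, -0.001, -1.0]]
force: [-1.0, 1.9, 9.9]
opening: 0.43
grasp_force: 34.4
```

>>> play_rows --offset '[[0, 0, 0.04], [0, 0, 0.14], [-0.04, 0, 0.26], [-0.12, 0.12, 0.26], [-0.2, 0.28, 0.26], [-0.26, 0.45, 0.26], [-0.286, 0.62, 0.26], [-0.286, 0.8, 0.26], [-0.286, 0.95, 0.26], [-0.286, 1, 0.26], [-0.286, 1, 0.18], [-0.286, 1, 0.1], [-0.286, 1, 0.04], [-0.286, 1, 0.005], [-0.286, 1, -0.013], [-0.286, 1, -0.022], [-0.286, 1, -0.024]]' --rotation '[[0, 0, 0], [0, 0, 0], [0, 0, 0], [0, 0, 0], [0, 0, 0], [0, 0, 0], [0, 0, 0], [0, 0, 0], [0, 0, 0], [0, 0, 0], [0, 0, 0], [0, 0, 0], [0, 0, 0], [0, 0, 0], [0, 0, 0], [0, 0, 0], [0, 0, 0]]' --fingers '[1, 1, 1, 1, 1, 1, 1, 1, 1, 1, 1, 1, 1, 1, 1, 1, 1]'

```text
clock: 16.4
tcp_pos: [0.4051, -0.174, 0.0512]
eef_rot: [[-0.996, -0.084, 0.001], [-0.084, 0.996, -0.0], [-0.001, -0.0, -1.0]]
force: [-3.7, 4.0, 24.7]
opening: 0.421
grasp_force: 38.7
```

>>> play_rows --offset '[[0, 0, 0.008], [0, 0, 0.008], [0, 0, 0.008], [0, 0, 0.1], [0, 0, 0.25], [0, 0, 0.44], [0.06, -0.1, 0.44], [0.12, -0.25, 0.44], [0.2, -0.42, 0.44], [0.28, -0.6, 0.44], [0.36, -0.76, 0.44], [0.36, -0.783, 0.44], [0.36, -0.783, 0.44], [0.36, -0.783, 0.44]]' --rotation '[[0, 0, 0], [0, 0, 0], [0, 0, 0], [0, 0, 0], [0, 0, 0], [0, 0, 0], [0, 0, 0], [0, 0, 0], [0, 0, 0], [0, 0, 0], [0, 0, 0], [0, 0, 0], [0, 0, 0], [0, 0, 0]]' --fingers '[-1, -1, -1, -1, -1, -1, -1, -1, -1, -1, -0.5, -0.3, -0.3, -0.3]'

```text
clock: 17.8
tcp_pos: [0.4938, -0.3685, 0.16]
eef_rot: [[-0.996, -0.085, -0.001], [-0.085, 0.996, 0.001], [0.001, 0.001, -1.0]]
force: [0.8, -0.1, 0.3]
opening: 0.647
grasp_force: 0.0
```

```bash
python3 - <<'E'
from h import *
s,a=grab('wrist');_,b=grab('scene')
A=cv2.resize(a[150:330,110:400],(580,360),interpolation=cv2.INTER_CUBIC);B=cv2.resize(b[170:270,235:296],(220,360),interpolation=cv2.INTER_CUBIC)
cv2.imwrite('pics/d4.png',np.hstack([A,B])[:,:,::-1]);print(s['tcp_pos'],s['opening'],s['clock'])
def pw(P):
    p=viewer.camera_params('wrist');K=np.array(p['K']);H=np.array(p['hand_eye'])
    c=np.linalg.inv(H)@np.r_[P,1];d=np.array([c[0],-c[1],-c[2]]);t=np.arctan2(np.hypot(d[0],d[1]),d[2]);r=K[0,0]*t;q=d[:2]/np.hypot(*d[:2])*r
    return np.array((K[0,2]+q[0],K[1,2]+q[1]))
for z in(0,-.01,-.02,-.025,-.03):print(z,(pw([.011,.006,z])-[180,170])*3, 'now',(pw([.011,.03,z])-[110,150])*2)
R=np.array(s['eef_rot']);
for P in([.495,-.3697,.027],[.495,-.3697,.012]):print('tea',(pw(R.T@(np.array(P)-s['tcp_pos']))-[110,150])*2)
E
```

```text
[ 0.49382622 -0.36852399  0.15995664] 0.6472208538306053 17.8
0 [263.91064578 129.20692436] now [395.68797457 125.80577011]
-0.01 [265.80284721 146.64702929] now [401.35273923 137.2735886 ]
-0.02 [267.91075861 166.15467603] now [407.64210955 150.06824676]
-0.025 [269.05674967 176.7957591 ] now [411.05168424 157.03223572]
-0.03 [270.27097082 188.09797675] now [414.65656671 164.41662534]
tea [292.1426136   64.22738752]
tea [292.18195562  57.96307811]
```

View pics/d4.png

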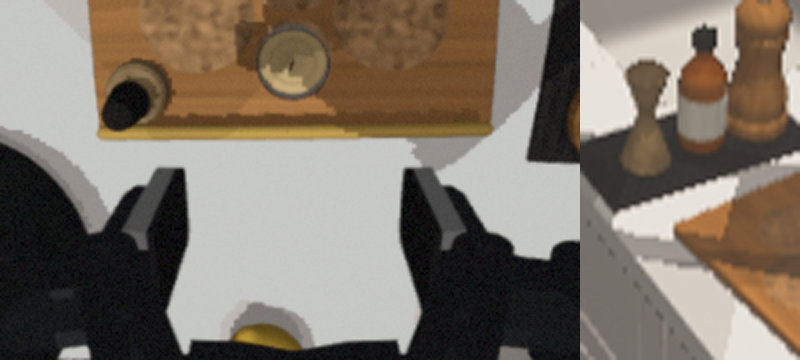

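All three stand upright on the mat (right part of the picture). The tea light is at (293,62), as predicted. The fingertips at row 168 lie about 30 mm above the nominal TCP, so I'll descend in stages.

>>> play_rows --offset '[[0.004, -0.005, -0.1], [0.004, -0.005, -0.26], [0.004, -0.005, -0.42], [0.004, -0.005, -0.54], [0.004, -0.005, -0.6], [0.004, -0.005, -0.64], [0.004, -0.005, -0.664], [0.004, -0.005, -0.664], [0.004, -0.005, -0.664]]' --rotation '[[0, 0, 0], [0, 0, 0], [0, 0, 0], [0, 0, 0], [0, 0, 0], [0, 0, 0], [0, 0, 0], [0, 0, 0], [0, 0, 0]]' --fingers '[-0.3, -0.3, -0.3, -0.3, -0.3, -0.3, -0.3, -0.3, -0.3]'

```text
clock: 18.8
tcp_pos: [0.4962, -0.3712, -0.0046]
eef_rot: [[-0.996, -0.085, 0.001], [-0.085, 0.996, -0.001], [-0.001, -0.001, -1.0]]
force: [1.0, -0.8, 0.1]
opening: 0.652
grasp_force: 0.0
```

```bash
python3 - <<'E'
from h import *
s,a=grab('wrist');_,b=grab('scene')
A=cv2.resize(a[170:290,150:370],(550,300),interpolation=cv2.INTER_CUBIC);B=cv2.resize(b[210:270,275:325],(250,300),interpolation=cv2.INTER_CUBIC)
cv2.imwrite('pics/d5.png',np.hstack([A,B])[:,:,::-1]);print(s['tcp_pos'],s['opening'],s['force'])
E
```

```text
[ 0.4961889  -0.3711936  -0.00463749] 0.652460335163152 [ 1.04372127 -0.77576053  0.12397807]
```

View pics/d5.png

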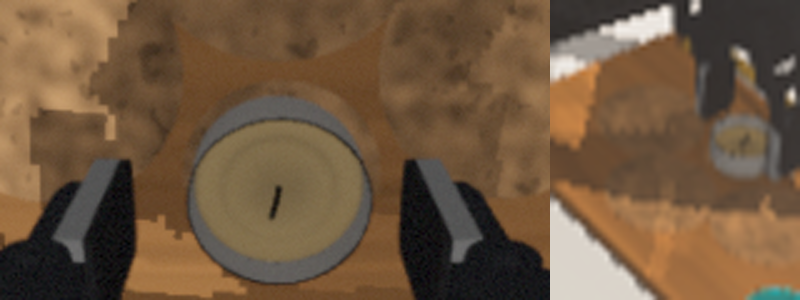

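TCP is at z = −5 mm with no contact, which confirms the tip offset. The tea light is centred at (280,195) between the pads. I'll go 7 mm lower and close gently.

>>> play_rows --offset '[[0, 0, -0.015], [0, 0, -0.03], [0, 0, -0.03], [0, 0, -0.03], [0, 0, -0.03], [0, 0, -0.03], [0, 0, -0.03], [0, 0, -0.03]]' --rotation '[[0, 0, 0], [0, 0, 0], [0, 0, 0], [0, 0, 0], [0, 0, 0], [0, 0, 0], [0, 0, 0], [0, 0, 0]]' --fingers '[-0.3, -0.3, -0.3, 1, 1, 1, 1, 1]' --squeeze 20

```text
clock: 19.7
tcp_pos: [0.4956, -0.3707, -0.0131]
eef_rot: [[-0.996, -0.085, 0.0], [-0.085, 0.996, -0.0], [-0.0, -0.0, -1.0]]
force: [0.4, -0.0, 1.4]
opening: 0.425
grasp_force: 20.1
```

>>> play_rows --offset '[[0, 0, 0.05], [0, 0, 0.2], [0, 0, 0.38], [0, 0, 0.56], [0, 0, 0.76], [-0.02, 0.15, 0.76], [-0.04, 0.35, 0.76], [-0.06, 0.55, 0.76], [-0.08, 0.75, 0.76], [-0.1, 1, 0.76], [-0.1, 1, 0.76]]' --rotation '[[0, 0, 0], [0, 0, 0], [0, 0, 0], [0, 0, 0], [0, 0, 0], [0, 0, 0], [0, 0, 0], [0, 0, 0], [0, 0, 0], [0, 0, 0], [0, 0, 0]]' --fingers '[1, 1, 1, 1, 1, 1, 1, 1, 1, 1, 1]'

```text
clock: 20.8
tcp_pos: [0.4692, -0.1169, 0.1776]
eef_rot: [[-0.996, -0.087, -0.0], [-0.087, 0.996, 0.001], [0.0, 0.001, -1.0]]
force: [0.2, -0.4, 0.2]
opening: 0.428
grasp_force: 20.2
```

>>> play_rows --offset '[[0, 0.2, 0], [0, 0.4, 0], [0, 0.6, 0], [0, 0.8, 0], [0, 1, 0], [0, 1, 0]]' --rotation '[[0, 0, 0], [0, 0, 0], [0, 0, 0], [0, 0, 0], [0, 0, 0], [0, 0, 0]]' --fingers '[1, 1, 1, 1, 1, 1]'

```text
clock: 21.4
tcp_pos: [0.4708, 0.1343, 0.1777]
eef_rot: [[-0.996, -0.09, 0.002], [-0.09, 0.996, 0.001], [-0.002, 0.001, -1.0]]
force: [-0.2, -0.3, -0.2]
opening: 0.429
grasp_force: 20.3
```

```bash
python3 - <<'E'
from h import *
s,a=grab('wrist');print(s['tcp_pos'],s['opening'],s['grasp_force'],s['clock'])
h=cv2.cvtColor(a,cv2.COLOR_RGB2HSV);m=cv2.inRange(h,(0,90,30),(14,255,170))
for c in sorted(cv2.findContours(m,0,2)[0],key=cv2.contourArea)[-4:]:
    if len(c)>5:
        e=cv2.fitEllipse(c);x,y,w,hh=cv2.boundingRect(c);print(cv2.contourArea(c),e,(x,y,w,hh),wz(s,*e[0],.008))
        P=np.array([wz(s,u,v,.008)[:2] for u,v in c[:,0]]);print(cv2.minEnclosingCircle(P.astype(np.float32)))
E
```

```text
[0.47077334 0.1342801  0.17766427] 0.4291568507722231 20.317155953371184 21.4
102.0 ((32.58386993408203, 150.55210876464844), (27.356582641601562, 31.31290054321289), 3.4787890911102295) (34, 135, 14, 30) [ 0.45985633 -0.18329801  0.008     ]
((0.4581534266471863, -0.1733778417110443), 0.02128382958471775)
271.5 ((3.4137420654296875, 350.8995056152344), (7.866531848907471, 61.2286491394043), 0.9556230902671814) (0, 323, 9, 61) [ 0.93374415 -0.42942233  0.008     ]
((0.9724684357643127, -0.45357242226600647), 0.17965534329414368)
1765.0 ((24.865089416503906, 191.15513610839844), (47.62532043457031, 86.7220458984375), 177.655517578125) (0, 140, 57, 89) [ 0.5211601  -0.20717167  0.008     ]
((0.5279675722122192, -0.22744709253311157), 0.08721373975276947)
3351.0 ((407.54974365234375, 184.4386444091797), (60.10860824584961, 71.16947174072266), 20.035213470458984) (377, 150, 62, 70) [0.46521195 0.32644541 0.008     ]
((0.4663865566253662, 0.3290344476699829), 0.047801144421100616)
```

>>> play_rows --offset '[[0, 0.2, 0], [-0.01, 0.4, 0], [-0.011, 0.6, 0], [-0.011, 0.75, -0.05], [-0.011, 0.779, -0.2], [-0.011, 0.779, -0.38], [-0.011, 0.779, -0.54], [-0.011, 0.779, -0.66], [-0.011, 0.779, -0.72], [-0.011, 0.779, -0.75], [-0.011, 0.779, -0.768], [-0.011, 0.779, -0.772], [-0.011, 0.779, -0.772]]' --rotation '[[0, 0, 0], [0, 0, 0], [0, 0, 0], [0, 0, 0], [0, 0, 0], [0, 0, 0], [0, 0, 0], [0, 0, 0], [0, 0, 0], [0, 0, 0], [0, 0, 0], [0, 0, 0], [0, 0, 0]]' --fingers '[1, 1, 1, 1, 1, 1, 1, 1, 1, 1, 1, 1, 1]'

```text
clock: 22.75
tcp_pos: [0.4685, 0.3243, -0.0152]
eef_rot: [[-0.996, -0.085, 0.001], [-0.085, 0.996, 0.001], [-0.001, 0.001, -1.0]]
force: [-0.0, -0.3, 0.7]
opening: 0.426
grasp_force: 20.4
```

>>> play_rows --offset '[[0, 0.018, 0], [0, 0.018, 0], [0, 0.018, -0.003], [0, 0.018, -0.006], [0, 0.018, -0.006]]' --rotation '[[0, 0, 0], [0, 0, 0], [0, 0, 0], [0, 0, 0], [0, 0, 0]]' --fingers '[1, 1, 1, 1, 1]'

```text
clock: 23.25
tcp_pos: [0.4679, 0.3287, -0.0172]
eef_rot: [[-0.996, -0.085, 0.0], [-0.085, 0.996, 0.0], [-0.0, 0.0, -1.0]]
force: [-2.8, 0.4, 9.9]
opening: 0.427
grasp_force: 21.1
```

Touching lightly. I'll release, lift and check the centring.

>>> play_rows --offset '[[0, 0, 0.004], [0, 0, 0.004], [0, 0, 0.004], [0, 0, 0.004], [0, 0, 0.1], [0, 0, 0.25], [0, 0, 0.42], [0, 0, 0.6], [0, -0.2, 0.78], [0, -0.3, 0.78], [0, -0.3, 0.78]]' --rotation '[[0, 0, 0], [0, 0, 0], [0, 0, 0], [0, 0, 0], [0, 0, 0], [0, 0, 0], [0, 0, 0], [0, 0, 0], [0, 0, 0], [0, 0, 0], [0, 0, 0]]' --fingers '[0, -0.3, -0.5, -0.5, -0.5, -0.5, -0.5, -1, -1, -1, -1]'

```text
clock: 24.35
tcp_pos: [0.4682, 0.2507, 0.1794]
eef_rot: [[-0.997, -0.083, 0.002], [-0.083, 0.997, 0.0], [-0.002, 0.0, -1.0]]
force: [0.1, -0.5, -0.1]
opening: 0.998
grasp_force: 0.0
```

```bash
python3 - <<'E'
from h import *
s,a=grab('wrist');print(s['tcp_pos'],s['clock'])
u,v=310,180
A=cv2.resize(a[110:250,240:420],(720,560),interpolation=cv2.INTER_CUBIC);cv2.imwrite('pics/d6.png',A[:,:,::-1])
h=cv2.cvtColor(a,cv2.COLOR_RGB2HSV);m=cv2.inRange(h,(0,90,30),(14,255,170));m[:,:240]=0
c=max(cv2.findContours(m,0,2)[0],key=cv2.contourArea);P=np.array([wz(s,u,v,.008)[:2] for u,v in c[:,0]]);print(cv2.minEnclosingCircle(P.astype(np.float32)))
x,y,w,hh=cv2.boundingRect(c);print(x,y,w,hh)
k=np.zeros_like(m);cv2.drawContours(k,[cv2.convexHull(c)],-1,255,-1);k&=~m;k=cv2.morphologyEx(k,cv2.MORPH_OPEN,np.ones((3,3)))
d=max(cv2.findContours(k,0,2)[0],key=cv2.contourArea);P=np.array([wz(s,u,v,.02)[:2] for u,v in d[:,0]]);print(cv2.minEnclosingCircle(P.astype(np.float32)))
E
```

```text
[0.46824293 0.25067046 0.17938846] 24.35
((0.4661647379398346, 0.3307151794433594), 0.04731813818216324)
286 138 77 77
((0.4673418402671814, 0.3267267942428589), 0.02116529829800129)
```

View pics/d6.png

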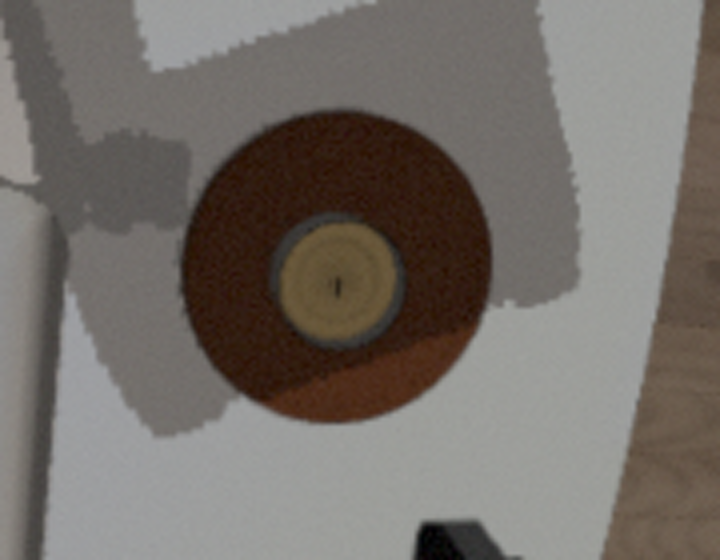

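The coaster's centre is at (337,266) and the tea light's at (338,281) with its height parallax, so it's centred to within about 3 mm and upright. Next is the jigger.

>>> play_rows --offset '[[0, -0.2, 0], [0, -0.4, 0], [0, -0.6, 0], [0, -0.8, 0], [0, -1, 0], [0, -1, 0], [0, -1, 0]]' --rotation '[[0, 0, 0], [0, 0, 0], [0, 0, 0], [0, 0, 0], [0, 0, 0], [0, 0, 0], [0, 0, 0]]' --fingers '[-1, -1, -1, -1, -1, -1, -1]'

```text
clock: 25.1
tcp_pos: [0.4679, 0.0029, 0.1768]
eef_rot: [[-0.997, -0.082, -0.001], [-0.082, 0.997, 0.0], [0.001, 0.0, -1.0]]
force: [-0.1, 0.7, -0.4]
opening: 0.999
grasp_force: 0.0
```

>>> play_rows --offset '[[-0.05, -0.18, 0], [-0.11, -0.36, 0], [-0.18, -0.54, 0], [-0.25, -0.69, 0], [-0.253, -0.699, 0], [-0.253, -0.699, 0], [-0.253, -0.699, 0]]' --rotation '[[0, 0, 0], [0, 0, 0], [0, 0, 0], [0, 0, 0], [0, 0, 0], [0, 0, 0], [0, 0, 0]]' --fingers '[-1, -1, -1, -1, -1, -1, -1]'

```text
clock: 25.8
tcp_pos: [0.4053, -0.1698, 0.1771]
eef_rot: [[-0.996, -0.086, -0.0], [-0.086, 0.996, 0.0], [0.0, 0.0, -1.0]]
force: [0.5, 0.9, -0.3]
opening: 0.997
grasp_force: 0.0
```

>>> play_rows --offset '[[0, -0.012, -0.1], [0, -0.012, -0.25], [0, -0.012, -0.4], [0, -0.012, -0.47], [0, -0.012, -0.5], [0, -0.012, -0.504], [0, -0.012, -0.504], [0, -0.012, -0.504], [0, -0.012, -0.504], [0, -0.012, -0.504], [0, -0.012, -0.504], [0, -0.012, -0.504]]' --rotation '[[0, 0, 0], [0, 0, 0], [0, 0, 0], [0, 0, 0], [0, 0, 0], [0, 0, 0], [0, 0, 0], [0, 0, 0], [0, 0, 0], [0, 0, 0], [0, 0, 0], [0, 0, 0]]' --fingers '[-1, -1, -1, -1, -1, -1, -1, 1, 1, 1, 1, 1]' --squeeze 35

```text
clock: 27.0
tcp_pos: [0.4049, -0.1745, 0.0519]
eef_rot: [[-0.996, -0.085, 0.001], [-0.085, 0.996, -0.0], [-0.001, -0.001, -1.0]]
force: [-1.0, 1.8, 12.9]
opening: 0.428
grasp_force: 33.7
```

>>> play_rows --offset '[[0, 0, 0.04], [0, 0, 0.14], [0, -0.05, 0.26], [0, -0.2, 0.28], [0.02, -0.36, 0.28], [0.08, -0.52, 0.28], [0.16, -0.68, 0.28], [0.24, -0.84, 0.28], [0.286, -0.98, 0.28], [0.286, -0.998, 0.28], [0.286, -0.998, 0.2], [0.286, -0.998, 0.12], [0.286, -0.998, 0.06], [0.286, -0.998, 0.036], [0.286, -0.998, 0.03], [0.286, -0.998, 0.03], [0.286, -0.998, 0.03]]' --rotation '[[0, 0, 0], [0, 0, 0], [0, 0, 0], [0, 0, 0], [0, 0, 0], [0, 0, 0], [0, 0, 0], [0, 0, 0], [0, 0, 0], [0, 0, 0], [0, 0, 0], [0, 0, 0], [0, 0, 0], [0, 0, 0], [0, 0, 0], [0, 0, 0], [0, 0, 0]]' --fingers '[1, 1, 1, 1, 1, 1, 1, 1, 1, 1, 1, 1, 1, 1, 1, 1, 1]'

```text
clock: 28.7
tcp_pos: [0.4765, -0.4241, 0.0597]
eef_rot: [[-0.996, -0.085, 0.001], [-0.085, 0.996, -0.001], [-0.001, -0.001, -1.0]]
force: [-0.1, -0.0, -1.4]
opening: 0.425
grasp_force: 36.0
```

>>> play_rows --offset '[[0, 0, -0.004], [0, 0, -0.008], [0, 0, -0.008]]' --rotation '[[0, 0, 0], [0, 0, 0], [0, 0, 0]]' --fingers '[1, 1, 1]'

```text
clock: 29.0
tcp_pos: [0.4766, -0.4241, 0.058]
eef_rot: [[-0.996, -0.085, 0.001], [-0.085, 0.996, -0.001], [-0.001, -0.001, -1.0]]
force: [-0.9, 3.1, 11.9]
opening: 0.428
grasp_force: 37.5
```

>>> play_rows --offset '[[0, 0, 0.002], [0, 0, 0.002], [0, 0, 0.002], [0, 0, 0.05], [0, 0, 0.2], [0, 0, 0.38], [-0.01, 0.12, 0.5], [-0.02, 0.3, 0.5], [-0.04, 0.5, 0.5], [-0.06, 0.7, 0.5], [-0.07, 0.88, 0.5], [-0.07, 1, 0.5], [-0.07, 1, 0.5], [-0.07, 1, 0.4], [-0.07, 1, 0.25], [-0.07, 1, 0.15], [-0.07, 1, 0.11], [-0.07, 1, 0.106], [-0.07, 1, 0.106]]' --rotation '[[0, 0, 0], [0, 0, 0], [0, 0, 0], [0, 0, 0], [0, 0, 0], [0, 0, 0], [0, 0, 0], [0, 0, 0], [0, 0, 0], [0, 0, 0], [0, 0, 0], [0, 0, 0], [0, 0, 0], [0, 0, 0], [0, 0, 0], [0, 0, 0], [0, 0, 0], [0, 0, 0], [0, 0, 0]]' --fingers '[-0.3, -0.8, -1, -1, -1, -1, -1, -0.6, -0.3, -0.3, -0.3, -0.3, -0.3, -0.3, -0.3, -0.3, -0.3, -0.3, -0.3]'

```text
clock: 30.9
tcp_pos: [0.4592, -0.1743, 0.0841]
eef_rot: [[-0.996, -0.084, 0.001], [-0.084, 0.996, -0.0], [-0.001, -0.0, -1.0]]
force: [0.1, -0.6, 0.6]
opening: 0.645
grasp_force: 0.0
```

>>> play_rows --offset '[[0, 0, 0], [0, 0, 0], [0, 0, 0], [0, 0, 0], [0, 0, 0], [0, 0, 0]]' --rotation '[[0, 0, 0], [0, 0, 0], [0, 0, 0], [0, 0, 0], [0, 0, 0], [0, 0, 0]]' --fingers '[1, 1, 1, 1, 1, 1]'

```text
clock: 31.5
tcp_pos: [0.4593, -0.174, 0.0842]
eef_rot: [[-0.996, -0.085, 0.002], [-0.085, 0.996, -0.001], [-0.002, -0.001, -1.0]]
force: [0.2, 1.1, 9.2]
opening: 0.222
grasp_force: 33.9
```

>>> play_rows --offset '[[0, 0, 0.04], [0, 0, 0.14], [0, -0.05, 0.28], [-0.01, -0.2, 0.28], [-0.03, -0.36, 0.28], [-0.05, -0.52, 0.28], [-0.085, -0.68, 0.28], [-0.085, -0.78, 0.28], [-0.085, -0.804, 0.28], [-0.085, -0.804, 0.2], [-0.085, -0.804, 0.12], [-0.085, -0.804, 0.06], [-0.085, -0.804, 0.034], [-0.085, -0.804, 0.028], [-0.085, -0.804, 0.028], [-0.085, -0.804, 0.028]]' --rotation '[[0, 0, 0], [0, 0, 0], [0, 0, 0], [0, 0, 0], [0, 0, 0], [0, 0, 0], [0, 0, 0], [0, 0, 0], [0, 0, 0], [0, 0, 0], [0, 0, 0], [0, 0, 0], [0, 0, 0], [0, 0, 0], [0, 0, 0], [0, 0, 0]]' --fingers '[1, 1, 1, 1, 1, 1, 1, 1, 1, 1, 1, 1, 1, 1, 1, 1]'

```text
clock: 33.1
tcp_pos: [0.4377, -0.3749, 0.0911]
eef_rot: [[-0.996, -0.085, 0.001], [-0.085, 0.996, -0.001], [-0.001, -0.001, -1.0]]
force: [0.4, 0.4, -1.0]
opening: 0.22
grasp_force: 34.5
```

>>> play_rows --offset '[[0, 0, -0.003], [0, 0, -0.005], [0, 0, -0.005]]' --rotation '[[0, 0, 0], [0, 0, 0], [0, 0, 0]]' --fingers '[1, 1, 1]'

```text
clock: 33.4
tcp_pos: [0.438, -0.3753, 0.0903]
eef_rot: [[-0.996, -0.085, 0.002], [-0.085, 0.996, -0.001], [-0.001, -0.001, -1.0]]
force: [-0.5, 2.0, 12.4]
opening: 0.223
grasp_force: 35.8
```

>>> play_rows --offset '[[0, 0, 0.002], [0, 0, 0.002], [0, 0, 0.002], [0, 0, 0.08], [0, 0, 0.22], [0, 0, 0.38], [0.05, 0.14, 0.38], [0.12, 0.32, 0.38], [0.2, 0.5, 0.38], [0.27, 0.68, 0.38], [0.307, 0.79, 0.38], [0.307, 0.808, 0.38], [0.307, 0.808, 0.38], [0.307, 0.808, 0.28], [0.307, 0.808, 0.16], [0.307, 0.808, 0.06], [0.307, 0.808, 0.01], [0.307, 0.808, -0.006], [0.307, 0.808, -0.006]]' --rotation '[[0, 0, 0], [0, 0, 0], [0, 0, 0], [0, 0, 0], [0, 0, 0], [0, 0, 0], [0, 0, 0], [0, 0, 0], [0, 0, 0], [0, 0, 0], [0, 0, 0], [0, 0, 0], [0, 0, 0], [0, 0, 0], [0, 0, 0], [0, 0, 0], [0, 0, 0], [0, 0, 0], [0, 0, 0]]' --fingers '[0.2, -0.3, -0.3, -0.3, -0.3, -0.5, -1, -1, -1, -1, -1, -1, -1, -1, -1, -1, -1, -1, -1]'

```text
clock: 35.3
tcp_pos: [0.514, -0.1734, 0.0876]
eef_rot: [[-0.996, -0.084, -0.0], [-0.084, 0.996, 0.0], [0.0, 0.0, -1.0]]
force: [-0.3, 0.2, 0.5]
opening: 1.005
grasp_force: 0.0
```

>>> play_rows --offset '[[0, 0, 0], [0, 0, 0], [0, 0, 0], [0, 0, 0], [0, 0, 0], [0, 0, 0]]' --rotation '[[0, 0, 0], [0, 0, 0], [0, 0, 0], [0, 0, 0], [0, 0, 0], [0, 0, 0]]' --fingers '[1, 1, 1, 1, 1, 1]'

```text
clock: 35.9
tcp_pos: [0.515, -0.1729, 0.0889]
eef_rot: [[-0.996, -0.085, 0.002], [-0.085, 0.996, -0.001], [-0.002, -0.001, -1.0]]
force: [-0.3, 0.4, 13.1]
opening: 0.543
grasp_force: 33.8
```

>>> play_rows --offset '[[0, 0, 0.04], [0, 0, 0.14], [0, -0.04, 0.26], [-0.05, -0.15, 0.26], [-0.1, -0.3, 0.26], [-0.15, -0.45, 0.26], [-0.191, -0.56, 0.26], [-0.191, -0.587, 0.26], [-0.191, -0.587, 0.2], [-0.191, -0.587, 0.12], [-0.191, -0.587, 0.06], [-0.191, -0.587, 0.036], [-0.191, -0.587, 0.03], [-0.191, -0.587, 0.03], [-0.191, -0.587, 0.03]]' --rotation '[[0, 0, 0], [0, 0, 0], [0, 0, 0], [0, 0, 0], [0, 0, 0], [0, 0, 0], [0, 0, 0], [0, 0, 0], [0, 0, 0], [0, 0, 0], [0, 0, 0], [0, 0, 0], [0, 0, 0], [0, 0, 0], [0, 0, 0]]' --fingers '[1, 1, 1, 1, 1, 1, 1, 1, 1, 1, 1, 1, 1, 1, 1]'

```text
clock: 37.4
tcp_pos: [0.4668, -0.3197, 0.0958]
eef_rot: [[-0.996, -0.085, 0.001], [-0.085, 0.996, -0.001], [-0.001, -0.001, -1.0]]
force: [0.1, -0.0, -1.2]
opening: 0.539
grasp_force: 36.6
```

>>> play_rows --offset '[[0, 0, -0.004], [0, 0, -0.006], [0, 0, -0.006]]' --rotation '[[0, 0, 0], [0, 0, 0], [0, 0, 0]]' --fingers '[1, 1, 1]'

```text
clock: 37.7
tcp_pos: [0.4672, -0.3199, 0.0949]
eef_rot: [[-0.996, -0.085, 0.002], [-0.085, 0.996, -0.001], [-0.002, -0.001, -1.0]]
force: [-2.1, 3.4, 15.8]
opening: 0.547
grasp_force: 37.9
```

>>> play_rows --offset '[[0, 0, 0.002], [0, 0, 0.002], [0, 0, 0.002], [0, 0, 0.08], [0, 0, 0.24], [0, 0, 0.42], [0, 0, 0.6], [0.036, -0.018, 0.65], [0.036, -0.018, 0.65], [0.036, -0.018, 0.65]]' --rotation '[[0, 0, 0], [0, 0, 0], [0, 0, 0], [0, 0, 0], [0, 0, 0], [0, 0, 0], [0, 0, 0], [0, 0, 0], [0, 0, 0], [0, 0, 0]]' --fingers '[-0.2, -0.7, -0.7, -0.7, -0.7, -0.8, -1, -1, -1, -1]'

```text
clock: 38.7
tcp_pos: [0.4749, -0.3237, 0.2553]
eef_rot: [[-0.996, -0.085, -0.001], [-0.085, 0.996, 0.0], [0.001, 0.001, -1.0]]
force: [-0.3, 0.2, -0.4]
opening: 1.001
grasp_force: 0.0
```

```bash
python3 - <<'E'
from h import *
s,a=grab('wrist');_,b=grab('scene');_,t=grab('top','topend.png');print(s['tcp_pos'],s['force'],s['clock'])
o=cv2.imread('pics/scene.png')[:,:,::-1];b0=(235,180,345,290)
f=lambda m:cv2.resize(m[180:290,235:345],(390,390),interpolation=cv2.INTER_CUBIC)
cv2.imwrite('pics/e1.png',np.hstack([f(o),f(b)])[:,:,::-1])
w0=cv2.imread('pics/w1.png')[:,:,::-1]
g=lambda m:cv2.resize(m[90:215,140:315],(399,285),interpolation=cv2.INTER_CUBIC)
cv2.imwrite('pics/e2.png',np.vstack([np.hstack([g(w0),g(a)]),np.hstack([cv2.resize(cv2.imread('pics/top.png')[150:240,255:381,::-1],(399,285)),cv2.resize(t[150:240,255:381],(399,285))])])[:,:,::-1])
E
```

```text
[ 0.47491781 -0.32371146  0.25533513] [-0.34075919  0.16240692 -0.37559512] 38.7
```

View pics/e2.png

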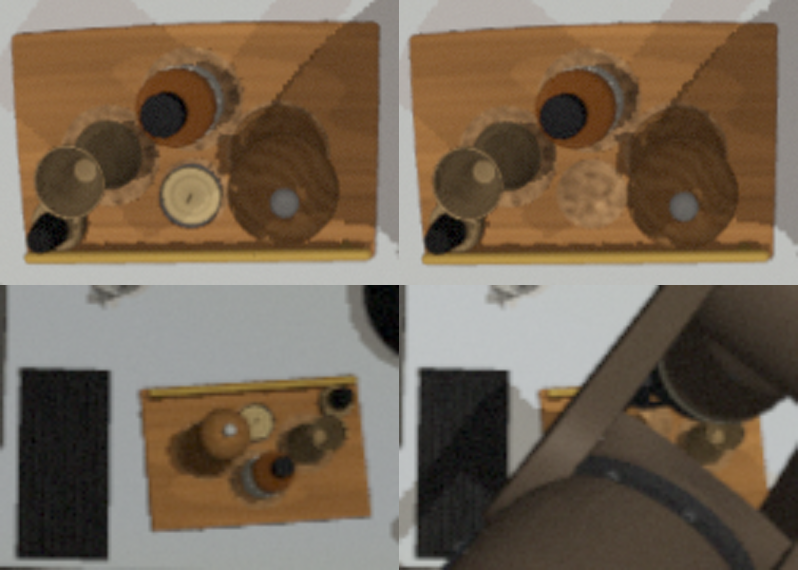

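The before and after wrist views match to within about 2 px: cap (164,114)→(164,117), jigger (70,182)→(70,183), knob (285,203)→(285,207). The tea-light pad is empty, the stopper hasn't moved and the mat is clear. Handing in.

```bash
python3 -c "
from station import workorder
print(workorder.hand_in())"
```

```text
the job is handed in; nothing more can be done
None
```

The job is handed in at about 39 s of the allowed 118 s: the tea light is on the coaster within about 3 mm of its middle, and the mill, jigger and bottle are back on their spots to within about 2 mm, all upright; the result of the judging was not shown.

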